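# Fill the standards carrier and hold the inspection mirror

### The job

Two of the four sockets in the long metal carrier are empty: fill each of them, fully home, with a spare plug from the grey holder, leaving the plugs already fitted in place. Then take the inspection mirror by the grip on its top and turn it until the small bench camera, looking into the middle of the mirror, sees the round target on the end of the carrier centred in it, and finish while still holding the mirror there, because it springs back if let go. Do not disturb the meter, the screwdriver or the jar.

Things in the scene. Friction and masses are not known exactly. Their poses are not given: they have to be found in the camera images.
- carrier: fixed aluminium block 60 x 200 x 40 mm, origin at the centre of its underside, long axis = its y, four sockets in a row 46 mm apart in its top; a black upright tab (50 mm wide in x, 5 mm thick, top 85 mm above the bench) closes its +y end
- carrier_hole0 (a point): centre of the mouth of socket 1 of 4 in the carrier's top face, on the carrier's long axis at y = -69 mm of the carrier, 40 mm above the bench; blind round hole, 18 mm wide, 26 mm deep
- carrier_hole1 (a point): centre of the mouth of socket 2 of 4 in the carrier's top face, on the carrier's long axis at y = -23 mm of the carrier, 40 mm above the bench; blind round hole, 18 mm wide, 26 mm deep
- carrier_hole2 (a point): centre of the mouth of socket 3 of 4 in the carrier's top face, on the carrier's long axis at y = 23 mm of the carrier, 40 mm above the bench; blind round hole, 18 mm wide, 26 mm deep
- carrier_hole3 (a point): centre of the mouth of socket 4 of 4 in the carrier's top face, on the carrier's long axis at y = 69 mm of the carrier, 40 mm above the bench; blind round hole, 18 mm wide, 26 mm deep
- target (a point): centre of the round black and white target, 36 mm diameter, on the outer (+y) face of the carrier's tab, 56 mm above the bench; faces the carrier's +y
- holder: fixed grey spares holder 50 x 150 x 35 mm, origin at the centre of its underside; three blind holes 19 mm wide and 26 mm deep along its y axis, 50 mm apart, each with a spare plug
- fitted0: turned plug (steel and brass), 54 mm tall: shank 16 mm diameter and 22 mm long with a bevelled foot, collar 27 mm diameter from 22 to 26 mm, round grip 22 mm diameter from 26 to 54 mm; about 90 g. Origin at the centre of the foot, z up the plug; seated, the collar rests on the top face round the socket and the foot is 22 mm below the mouth. Already fitted in one of the carrier's sockets; which one varies.
- fitted1: turned plug (steel and brass), 54 mm tall: shank 16 mm diameter and 22 mm long with a bevelled foot, collar 27 mm diameter from 22 to 26 mm, round grip 22 mm diameter from 26 to 54 mm; about 90 g. Origin at the centre of the foot, z up the plug; seated, the collar rests on the top face round the socket and the foot is 22 mm below the mouth. Already fitted in one of the carrier's sockets; which one varies.
- spare0: turned plug (steel and brass), 54 mm tall: shank 16 mm diameter and 22 mm long with a bevelled foot, collar 27 mm diameter from 22 to 26 mm, round grip 22 mm diameter from 26 to 54 mm; about 90 g. Origin at the centre of the foot, z up the plug; seated, the collar rests on the top face round the socket and the foot is 22 mm below the mouth. A spare in the holder (its collar rests on the holder's top, so the foot starts 13 mm above the bench).
- spare1: turned plug (steel and brass), 54 mm tall: shank 16 mm diameter and 22 mm long with a bevelled foot, collar 27 mm diameter from 22 to 26 mm, round grip 22 mm diameter from 26 to 54 mm; about 90 g. Origin at the centre of the foot, z up the plug; seated, the collar rests on the top face round the socket and the foot is 22 mm below the mouth. A spare in the holder (its collar rests on the holder's top, so the foot starts 13 mm above the bench).
- spare2: turned plug (steel and brass), 54 mm tall: shank 16 mm diameter and 22 mm long with a bevelled foot, collar 27 mm diameter from 22 to 26 mm, round grip 22 mm diameter from 26 to 54 mm; about 90 g. Origin at the centre of the foot, z up the plug; seated, the collar rests on the top face round the socket and the foot is 22 mm below the mouth. A spare in the holder (its collar rests on the holder's top, so the foot starts 13 mm above the bench).
- station: fixed inspection station: round foot 68 mm diameter under the mirror and a low bar to the bench camera; origin on the bench on the mirror's upright turning axis, its x axis points from the mirror to the camera (camera body 55 x 40 mm centred 165 mm along x, top 76 mm above the bench)
- lens (a point): middle of the camera's lens, 113 mm from the turning axis along the station's x, 56 mm above the bench, looking straight at the middle of the mirror
- mirror_mid (a point): point on the mirror's turning axis at the middle of its reflecting face, 56 mm above the bench (fixed, axes as the station's); the mirror plate is 70 mm wide, 62 mm high, 25 to 87 mm above the bench
- grip_mid (a point): middle of the mirror's grip, 116 mm above the bench on the turning axis: an upright flat aluminium bar on top of the mirror, 36 mm long in the mirror's plane (y), 10 mm thick (x), from 87 to 131 mm above the bench, turning with the mirror; x axis = the direction that the mirror faces
- mirror (a joint): angle in rad of the mirror about its upright axis, 0 at rest (mirror facing the camera squarely), growing clockwise seen from above, towards the carrier, up to 1.4; a soft spring (0.05 N m per rad, about 0.0025 N m at rest) turns it back to 0 when released. The sight line from camera to target needs the mirror to face midway between the directions to the lens and to the target
- view (a point): imaginary frame at the middle of the mirror: its x axis is the horizontal direction in which the camera's line of sight leaves the mirror after reflection (it turns twice as far as the mirror, along the station's x when the mirror is at rest)
- meter: loose hand multimeter 75 x 150 x 38 mm, bystander, origin at the centre of its underside
- driver: loose screwdriver lying on the bench, bystander
- jar: loose closed jar, 52 mm diameter, 55 mm tall, bystander, origin at the centre of its underside
Things that resemble listed ones, but are neither listed nor needed, are in the scene too. What is meant by the carrier is not pink or yellow, and is the larger of those in its own colour.

How it is judged (in metres and radians):
On the way, in this order (a step that is already met when the one before it is completed fails the run):
1. all four sockets of the carrier hold a plug, fully home and let go (((horizontal distance between fitted0 and carrier_hole0 below 0.004 m and z of fitted0 in the frame of carrier_hole0 below -0.0195 m) or (horizontal distance between fitted1 and carrier_hole0 below 0.004 m and z of fitted1 in the frame of carrier_hole0 below -0.0195 m) or (horizontal distance between spare0 and carrier_hole0 below 0.004 m and z of spare0 in the frame of carrier_hole0 below -0.0195 m) or (horizontal distance between spare1 and carrier_hole0 below 0.004 m and z of spare1 in the frame of carrier_hole0 below -0.0195 m) or (horizontal distance between spare2 and carrier_hole0 below 0.004 m and z of spare2 in the frame of carrier_hole0 below -0.0195 m)) and ((horizontal distance between fitted0 and carrier_hole1 below 0.004 m and z of fitted0 in the frame of carrier_hole1 below -0.0195 m) or (horizontal distance between fitted1 and carrier_hole1 below 0.004 m and z of fitted1 in the frame of carrier_hole1 below -0.0195 m) or (horizontal distance between spare0 and carrier_hole1 below 0.004 m and z of spare0 in the frame of carrier_hole1 below -0.0195 m) or (horizontal distance between spare1 and carrier_hole1 below 0.004 m and z of spare1 in the frame of carrier_hole1 below -0.0195 m) or (horizontal distance between spare2 and carrier_hole1 below 0.004 m and z of spare2 in the frame of carrier_hole1 below -0.0195 m)) and ((horizontal distance between fitted0 and carrier_hole2 below 0.004 m and z of fitted0 in the frame of carrier_hole2 below -0.0195 m) or (horizontal distance between fitted1 and carrier_hole2 below 0.004 m and z of fitted1 in the frame of carrier_hole2 below -0.0195 m) or (horizontal distance between spare0 and carrier_hole2 below 0.004 m and z of spare0 in the frame of carrier_hole2 below -0.0195 m) or (horizontal distance between spare1 and carrier_hole2 below 0.004 m and z of spare1 in the frame of carrier_hole2 below -0.0195 m) or (horizontal distance between spare2 and carrier_hole2 below 0.004 m and z of spare2 in the frame of carrier_hole2 below -0.0195 m)) and ((horizontal distance between fitted0 and carrier_hole3 below 0.004 m and z of fitted0 in the frame of carrier_hole3 below -0.0195 m) or (horizontal distance between fitted1 and carrier_hole3 below 0.004 m and z of fitted1 in the frame of carrier_hole3 below -0.0195 m) or (horizontal distance between spare0 and carrier_hole3 below 0.004 m and z of spare0 in the frame of carrier_hole3 below -0.0195 m) or (horizontal distance between spare1 and carrier_hole3 below 0.004 m and z of spare1 in the frame of carrier_hole3 below -0.0195 m) or (horizontal distance between spare2 and carrier_hole3 below 0.004 m and z of spare2 in the frame of carrier_hole3 below -0.0195 m)) and contact force between the fingers and fitted0 below 0.2 N and contact force between the fingers and fitted1 below 0.2 N and contact force between the fingers and spare0 below 0.2 N and contact force between the fingers and spare1 below 0.2 N and contact force between the fingers and spare2 below 0.2 N), for 0.2 s.
2. the held mirror shows the target to the camera (y of target in the frame of view between -0.018 and 0.018 m and x of target in the frame of view above 0.05 m and contact force between the fingers and mirror above 0.5 N and distance between the grasp point and grip_mid below 0.03 m), for 0.3 s.
At the end, for the whole second after the job is handed in: Each carrier socket holds one plug, foot within 2.5 mm of full depth and 4 mm of its axis, untouched; the fingers hold the mirror's grip within 30 mm of its middle; mirror still (0.05 rad/s); the camera's reflected sight line passes within 18 mm sideways of the target centre (all of step 1 and all of step 2 and velocity of joint mirror between -0.05 and 0.05 rad/s); the arm keeps its last pose, push and grip.
It fails at once if a plug that was already fitted is moved (distance of fitted0 from where it was at the start of the episode above 0.008 m).
It fails at once if a plug that was already fitted is moved (distance of fitted1 from where it was at the start of the episode above 0.008 m).
It fails at once if the meter is disturbed (distance of meter from where it was at the start of the episode above 0.02 m).
It fails at once if the screwdriver is disturbed (distance of driver from where it was at the start of the episode above 0.02 m).
It fails at once if the jar is disturbed (distance of jar from where it was at the start of the episode above 0.02 m).
It also fails if it takes over 58 s, if anything falls off the work surface, if the arm or the gripper's body presses on something with over 40 N, if the wrist force passes 120 N, or if a joint passes its speed limit or range.

### The arm

A 6-joint arm with a two-finger parallel gripper is mounted at the origin on the work surface. World frame = base frame: x ahead of the robot, y to its left, z up, the work surface at z = 0. Lengths are in mm, angles in rad, forces in N, time in s.
With the tool pointing down it reaches from about 375 to 925 mm from the base axis. Payload 5.7 kg.
Tool frame: the origin (TCP) lies between the finger pads; the fingertips stand 19 mm ahead of it and the grasp point (between the pads) is the TCP; z points along the fingers, y is the direction in which the jaws open and shut (so a half turn about z gives the same grasp; the last joint's range is limited). The gripper opens to 88 mm and grips with 3 to 60 N. Pads are 20 mm wide; open, the fingers measure 115 mm over their backs; the gripper's body (75 mm by 178 mm) begins 61 mm behind the grasp point.
Start: joints at [1.211, 0.359, 1.51, -0, 1.272, -0.115], TCP at [145.412, 582.082, 241.623] pointing down, gripper open.
Joint ranges: [-2.97, 2.97], [-1.01, 2.36], [0.21, 2.38], [-0.96, 4.11], [0.2, 2.71], [-2.98, 2.98]. Speed limits (rad/s): [2.39, 2.39, 3.14, 3.14, 3.14, 3.14].

### API

Orientations are given as a unit quaternion [x, y, z, w].
In Python, from station import ctrl gives the robot as it stands.
- The arm moves only by the shell command python3 -m pendant 'ROWS' [OPENING] [FORCE]. ROWS is JSON, a list that holds one entry, the list of rows, each a list of 4 numbers: the shift along the tool's x, y, z in m, then the turn about the tool's z in degrees. In form: [[[tx, ty, tz, roll], ...]]. A call has 1 to 12 rows; each row is the pose to reach, as a shift and turn from the pose measured when the call began, along the tool's axes at that moment; what a row does not reach only later rows make up. A row lasts 1/10 s, in which the tool goes at most 50 mm and 8.59 degrees, less where a joint would pass 70% of its speed; a pose out of reach is approached as far as the arm can. A call with a gripper value outside its range is refused whole. OPENING is the finger opening in m, from 0 to 0.0878, set as the call begins (- or left out, the last holds). The fingers move at their own pace and stop on an object; FORCE is the grip in N (left out, the last holds). Time passes only in rows, so rows that repeat a pose let the fingers close. It gives the time, the measured TCP pose, the force and the opening at its end, in the units of the state.
- ctrl.sense(): the state, without advancing time (a new reading comes with each control period).
- ctrl.grab_frame(name): name is "scene" or "top"; returns a dict with "image" (400x640x3 uint8, blue, green, red), "fx", "fy", "cx", "cy" (pixels), "position" and "orientation" of the camera in the world. Camera axes: x right, y up, looking along -z (the intrinsics and any distortion apply to the point x, -y, -z); pixel columns grow to the right and rows downward; lengths in mm; the calibration is good to about 2 mm. A picture is of the moment at which its call begins. There is no depth.
- ctrl.sign_off(): hands the job in, once; it reports no verdict.
The state is a dict: "time": time; "joints": joint angles; "joint_vel": joint speeds; "joint_efforts": joint torques, N m; "position": TCP position; "eef_rot": TCP orientation; "wrist_force": force on the tool from outside, world axes, zero at the start; "moment": the same for the moment, N m; "opening": finger opening in mm.
Only numpy, scipy, OpenCV 4.12 (cv2) and the standard library are available. Lean on these libraries where they do the work, as an engineer would, in place of code of your own. Each camera call takes 0.05 s, during which the arm holds its last target.

## Working session

There is one attempt and no reset: what is moved stays moved. The work goes in short steps, Python scripts to look and compute and a shell command to move; the robot and the scene stay as the last step left them, time stands still between calls to the robot, and variables do not carry over. Pictures are saved under pics/ and viewed, and the job is handed in when it is done.

```bash
ls; mkdir -p pics; python3 - <<'E'
from station import ctrl
import cv2,json,numpy as np
print(ctrl.sense())
for n in("scene","top"):
    f=ctrl.grab_frame(n); im=f.pop("image"); cv2.imwrite(f"pics/{n}0.png",im)
    print(n,{k:(v.tolist() if hasattr(v,'tolist') else v) for k,v in f.items()})
E
```

```text
pics
{'time': 0.0, 'joints': array([ 1.21089859e+00,  3.59474782e-01,  1.51141590e+00, -1.56702183e-05,
        1.27249518e+00, -1.15084302e-01]), 'joint_vel': array([ 0.00031531, -0.00182081,  0.00057103, -0.0002386 , -0.00012578,
       -0.00025717]), 'joint_efforts': array([-3.11065764e-03, -5.15368366e+01, -2.70729375e+01,  6.70753559e-02,
        3.48586519e-02, -1.17101777e-04]), 'position': array([145.19898062, 581.49789204, 240.83384754]), 'eef_rot': array([ 1.22098925e-01,  9.92517531e-01, -8.73199170e-04, -2.03662559e-04]), 'wrist_force': array([ 0.64508742, -0.45816358,  0.2238262 ]), 'moment': array([-0.03687957, -0.0329584 , -0.06270863]), 'opening': 88.01158738757343}
scene {'fx': 441.78089854323156, 'fy': 441.78089854323156, 'cx': 317.5871560982161, 'cy': 204.28307140095413, 'position': [1557.0555202108335, -18.125949201216596, 733.126192995304], 'orientation': [0.3274445005343192, 0.3598125403065129, 0.6423599480207876, 0.5921897770873247]}
top {'fx': 389.12741738846364, 'fy': 389.12741738846364, 'cx': 317.03604427998704, 'cy': 198.6588050790765, 'position': [345.1793257754846, -101.02929387525063, 1148.60156942609], 'orientation': [0.070747185223867, -0.050307935121121077, -0.7010378960600971, 0.7078204685754583]}
```

View pics/scene0.png

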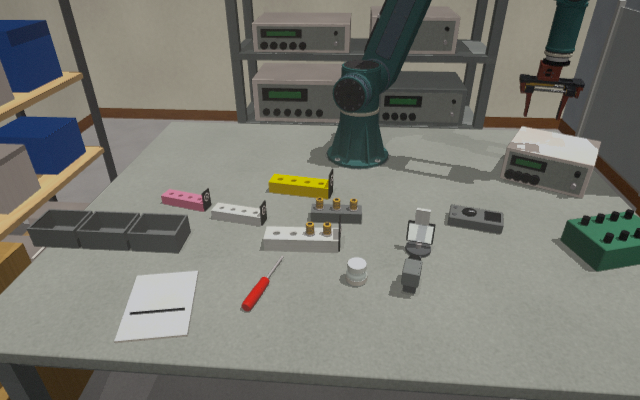

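View pics/top0.png

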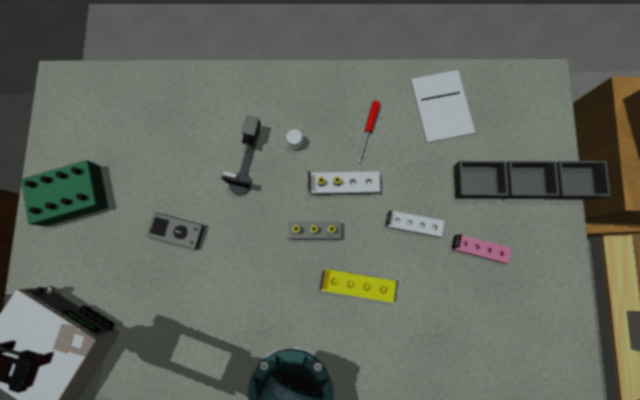

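```bash
cat > h.py <<'E'
import numpy as np,cv2
from scipy.spatial.transform import Rotation as R
C={'scene':(441.78089854,317.5871561,204.2830714,np.array([1557.05552,-18.125949,733.126193]),R.from_quat([0.3274445,0.35981254,0.64235995,0.59218978])),
'top':(389.1274174,317.0360443,198.6588051,np.array([345.179326,-101.029294,1148.60157]),R.from_quat([0.07074719,-0.05030794,-0.7010379,0.70782047]))}
def ray(n,u,v):
    f,cx,cy,p,r=C[n]; d=r.apply([(u-cx)/f,-(v-cy)/f,-1]); return p,d/np.linalg.norm(d)
def plane(n,u,v,z):
    p,d=ray(n,u,v); return p+d*(z-p[2])/d[2]
def proj(n,X):
    f,cx,cy,p,r=C[n]; c=r.inv().apply(np.asarray(X,float)-p); return np.array([cx+f*c[...,0]/-c[...,2],cy-f*c[...,1]/-c[...,2]]).T
def tri(a,b):
    p,d=ray('scene',*a);q,e=ray('top',*b)
    s=np.linalg.lstsq(np.c_[d,-e],q-p,rcond=None)[0]; x=p+s[0]*d;y=q+s[1]*e
    return (x+y)/2,np.linalg.norm(x-y)
E
python3 - <<'E'
import cv2
t=cv2.imread('pics/top0.png');s=cv2.imread('pics/scene0.png')
cv2.imwrite('pics/t1.png',cv2.resize(t[110:250,210:400],None,fx=4.2,fy=4.2,interpolation=cv2.INTER_CUBIC))
cv2.imwrite('pics/s1.png',cv2.resize(s[180:300,250:440],None,fx=4.2,fy=4.2,interpolation=cv2.INTER_CUBIC))
E
```

```text
(no output)
```

View pics/t1.png

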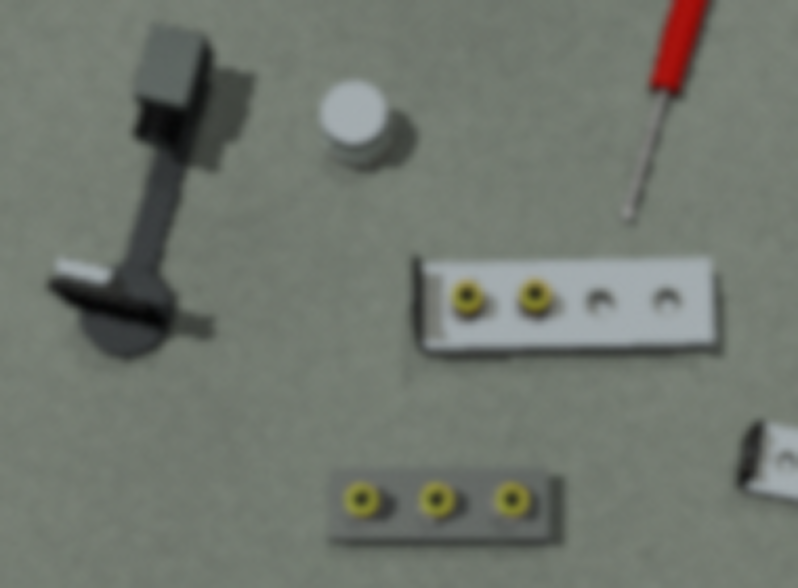

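View pics/s1.png

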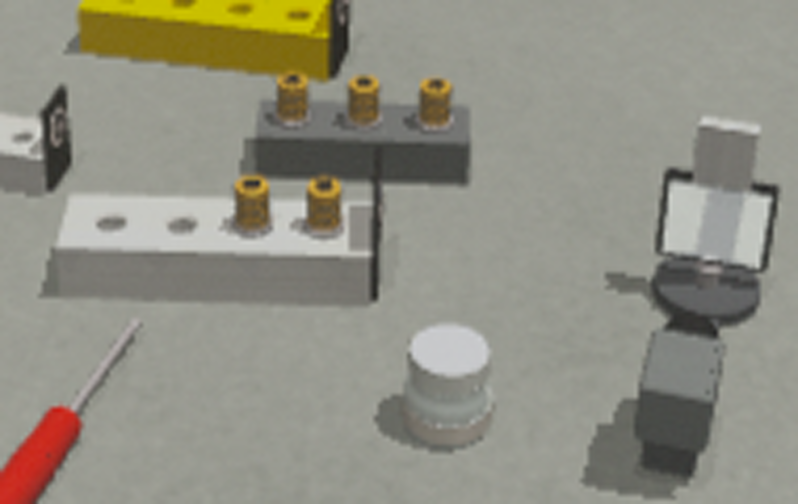

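```bash
cat > m1.py <<'E'
from h import *
def blobs(fn,box,lo,hi,amin,k=6):
    im=cv2.imread(fn);x0,y0,x1,y1=box
    c=cv2.resize(im[y0:y1,x0:x1],None,fx=k,fy=k,interpolation=cv2.INTER_CUBIC)
    m=cv2.inRange(cv2.cvtColor(c,cv2.COLOR_BGR2HSV),lo,hi)
    out=[]
    for q in cv2.findContours(m,cv2.RETR_EXTERNAL,cv2.CHAIN_APPROX_NONE)[0]:
        if cv2.contourArea(q)<amin: continue
        r=cv2.fitEllipse(q); x,y,w,h=cv2.boundingRect(q)
        f=lambda p:((p[0]+.5)/k-.5+x0,(p[1]+.5)/k-.5+y0)
        M=cv2.moments(q)
        out.append((f((M['m10']/M['m00'],M['m01']/M['m00'])),np.array(r[1])/k,f((x,y)),(w/k,h/k)))
    return sorted(out)
if __name__=='__main__':
    print('top')
    for b in blobs('pics/top0.png',(280,165,390,245),(18,90,60),(40,255,255),100): print(np.round(np.hstack(b),2), np.round(plane('top',*b[0],65),1))
    print('scene')
    for b in blobs('pics/scene0.png',(300,192,365,240),(10,90,60),(40,255,255),100): print(np.round(np.hstack(b),2))
    # holes dark in carrier top, gray
E
python3 m1.py; python3 - <<'E'
import cv2
t=cv2.imread('pics/top0.png');s=cv2.imread('pics/scene0.png')
a=cv2.resize(t[165:200,300:390],None,fx=8,fy=8,interpolation=cv2.INTER_CUBIC)
b=cv2.resize(s[195:255,255:365],None,fx=7,fy=7,interpolation=cv2.INTER_CUBIC)
cv2.imwrite('pics/a1.png',a);cv2.imwrite('pics/b1.png',b)
E
```

```text
top
[295.88 228.7    7.63   8.34 291.92 224.75   8.17   8.  ] [447.1 -10.3  65. ]
[313.85 228.65   7.63   8.36 309.92 224.58   8.17   8.17] [447.7 -60.6  65. ]
[320.97 180.7    6.54   7.58 317.58 176.92   7.     7.67] [584.7 -79.   65. ]
[331.74 228.55   7.8    8.03 327.75 224.58   8.17   8.  ] [ 448.4 -110.5   65. ]
[337.08 180.4    6.78   7.29 333.75 176.58   7.     7.5 ] [ 585.8 -124.9   65. ]
scene
[309.67 227.22   8.09  13.97 305.42 220.92   8.33  13.17]
[316.38 196.79  17.29  28.59 299.58 191.58  29.    16.5 ]
[326.74 227.56   7.97  14.22 322.75 221.25   8.    13.  ]
[336.17 202.91   7.32  12.35 332.58 197.58   7.33  11.5 ]
[353.17 203.62   7.48  11.85 349.58 198.25   7.67  11.17]
```

View pics/a1.png

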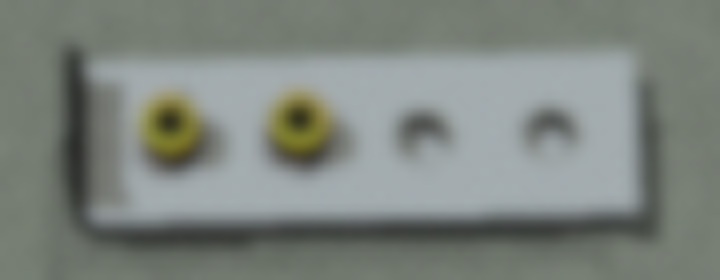

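View pics/b1.png

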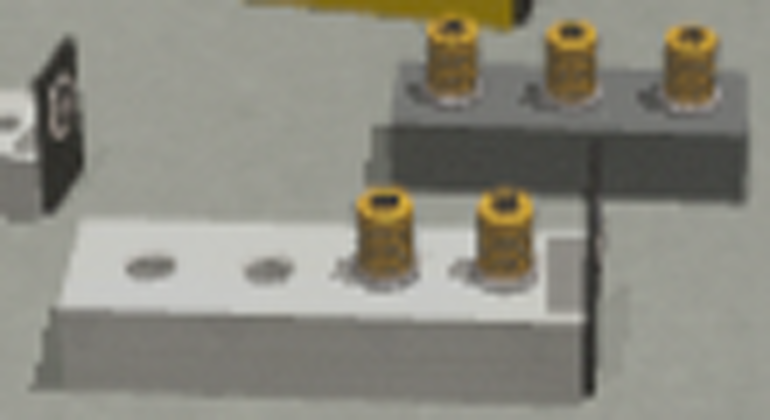

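```bash
cat > m2.py <<'E'
from m1 import *
import sys
def dark(fn,box,thr,k=8):
    im=cv2.imread(fn);x0,y0,x1,y1=box
    g=cv2.resize(cv2.cvtColor(im,cv2.COLOR_BGR2GRAY)[y0:y1,x0:x1],None,fx=k,fy=k,interpolation=cv2.INTER_CUBIC).astype(float)
    w=np.clip(thr-g,0,None); yy,xx=np.mgrid[:g.shape[0],:g.shape[1]]
    return ((w*xx).sum()/w.sum()+.5)/k-.5+x0,((w*yy).sum()/w.sum()+.5)/k-.5+y0
T=blobs('pics/top0.png',(280,165,390,245),(18,90,60),(40,255,255),100)
S=blobs('pics/scene0.png',(300,196,365,240),(10,90,60),(40,255,255),100)
T=sorted([b[0] for b in T]); S=[b for b in S]
sp_t=[t for t in T if t[1]>200][::-1]; fi_t=[t for t in T if t[1]<200][::-1]
sp_s=[b for b in S if b[0][1]<210]; fi_s=[b for b in S if b[0][1]>220]
for tt,ss in((sp_t,sp_s),(fi_t,fi_s)):
    for t,s in zip(tt,ss):
        td=dark('pics/top0.png',(int(t[0])-3,int(t[1])-4,int(t[0])+5,int(t[1])+4),75)
        x,y=s[0][0],s[2][1]
        sd=dark('pics/scene0.png',(int(x)-3,int(y),int(x)+5,int(y)+4),75)
        print(np.round(t,2),np.round(td,2),np.round(sd,2),*[np.round(q,1) for q in tri(sd,td)], np.round(plane('top',*td,67 if tt is sp_t else 72),1))
# carrier top face contour in top
im=cv2.imread('pics/top0.png');k=6;x0,y0=295,160
c=cv2.resize(im[160:205,295:395],None,fx=k,fy=k,interpolation=cv2.INTER_CUBIC)
m=cv2.inRange(cv2.cvtColor(c,cv2.COLOR_BGR2GRAY),140,255)
q=max(cv2.findContours(m,0,1)[0],key=cv2.contourArea);r=cv2.minAreaRect(q)
P=(cv2.boxPoints(r)+.5)/k-.5+[x0,y0]
W=np.array([plane('top',*p,40) for p in P]);print(np.round(W,1),np.round(W.mean(0),1))
E
python3 m2.py
```

```text
[331.74 228.55] [331.42 228.4 ] [319.33 198.2 ] [ 448.8 -109.9   65.2] 0.7 [ 448.6 -109.5   67. ]
[313.85 228.65] [313.47 228.38] [336.23 199.02] [448.5 -60.1  64.5] 1.2 [448.2 -59.6  67. ]
[295.88 228.7 ] [295.59 228.3 ] [353.67 199.47] [448.2  -9.6  65. ] 0.2 [448.   -9.7  67. ]
[337.08 180.4 ] [336.94 179.34] [310.36 222.43] [ 587.2 -123.7   72.2] 1.3 [ 587.3 -124.3   72. ]
[320.97 180.7 ] [320.74 179.75] [326.46 222.94] [585.9 -79.3  72. ] 1.6 [585.9 -78.5  72. ]
[[ 617.3  -49.2   40. ]
 [ 621.7 -247.6   40. ]
 [ 561.  -247.7   40. ]
 [ 556.4  -51.1   40. ]] [ 589.1 -148.9   40. ]
```

```bash
cat > m3.py <<'E'
from m2 import *
def ell(fn,box,thr,k=8):
    im=cv2.imread(fn);x0,y0,x1,y1=box
    g=cv2.resize(cv2.cvtColor(im,cv2.COLOR_BGR2GRAY)[y0:y1,x0:x1],None,fx=k,fy=k,interpolation=cv2.INTER_CUBIC)
    q=max(cv2.findContours((g<thr).astype(np.uint8),0,1)[0],key=cv2.contourArea)
    x,y,w,h=cv2.boundingRect(q)
    return (x+w/2)/k-.5+x0,(y+h/2)/k-.5+y0,w/k,h/k
print('holes')
for th in (150,175):
  s=[ell('pics/scene0.png',(269,227,284,240),th+20),ell('pics/scene0.png',(286,227,301,240),th+20)]
  t=[ell('pics/top0.png',(362,175,377,190),th-10),ell('pics/top0.png',(346,175,361,190),th-10)]
  for a,b in zip(s,t):
    print(np.round(a,1),np.round(b,1),np.round(plane('scene',*a[:2],40),1),np.round(plane('top',*b[:2],40),1),np.round(tri(a[:2],b[:2])[0],1))
for w in [(589.5,-216.5,40),(588.4,-170.5,40),(587.5,-124.5,40),(586.2,-78.5,40)]: print(proj('scene',w),proj('top',w))
E
python3 m3.py | sed -n '/holes/,$p'
```

```text
holes
[276.1 232.8   7.4   3.8] [368.4 180.4   6.8   5. ] [ 596.4 -215.7   40. ] [ 592.  -216.3   40. ] [ 592.6 -216.5   37.2]
[293.  233.2   7.2   4. ] [352.4 181.    6.9   5.8] [ 595.2 -169.7   40. ] [ 589.8 -170.    40. ] [ 590.6 -170.3   36.7]
[276.1 232.6   8.4   5.4] [368.3 180.9   9.6   8.4] [ 595.6 -215.8   40. ] [ 590.3 -216.1   40. ] [ 591.  -216.6   36.7]
[292.9 233.    8.4   5.8] [352.4 181.4   9.6   8.9] [ 594.1 -170.    40. ] [ 588.5 -170.    40. ] [ 589.3 -170.5   36.6]
[276.17114845 231.25631551] [368.46807039 181.20613419]
[293.0408759  231.77330571] [352.59481356 181.48501888]
[309.97372353 232.33528977] [336.75472727 181.69612299]
[326.99205888 232.81377476] [320.94700925 182.04105401]
```

```bash
python3 - <<'E'
import cv2
t=cv2.imread('pics/top0.png');s=cv2.imread('pics/scene0.png')
cv2.imwrite('pics/a2.png',cv2.resize(t[112:202,215:275],None,fx=6.6,fy=6.6,interpolation=cv2.INTER_CUBIC))
cv2.imwrite('pics/b2.png',cv2.resize(s[200:296,385:450],None,fx=6,fy=6,interpolation=cv2.INTER_CUBIC))
E
```

```text
(no output)
```

View pics/a2.png

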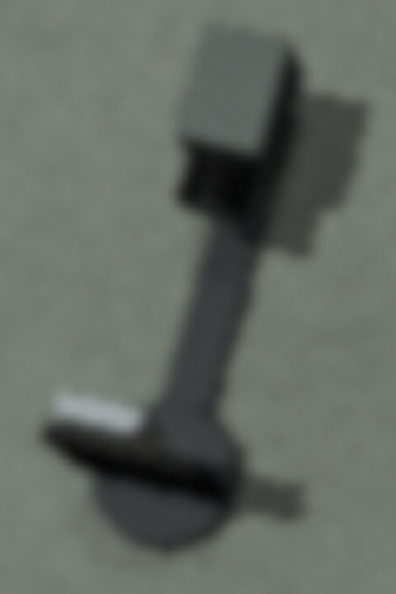

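View pics/b2.png

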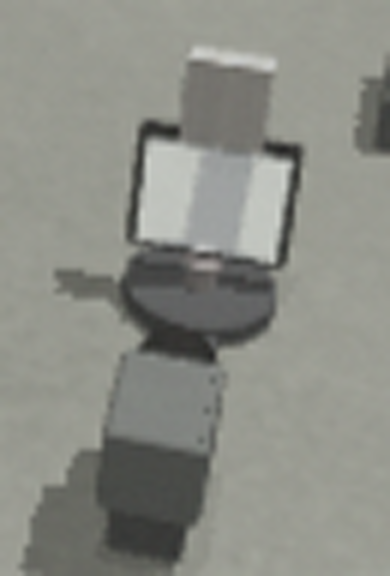

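```bash
python3 - <<'E'
from h import *
r=lambda x:np.round(x,1)
print('grip',tri((423.2,209.6),(229.3,174.2)),r(plane('top',229.3,174.2,131)),r(plane('scene',423.2,209.6,131)))
print('cam',tri((412.2,266.9),(250,125.4)),r(plane('top',250,125.4,76)),r(plane('scene',412.2,266.9,76)))
for z in(5,10,15): print('foot',r(plane('top',240.2,184,z)),r(plane('top',240.2+11.2,184,z)))
g=plane('top',229.3,174.2,131);
for a,b in(((50,395),(145,412)),((52,415),(140,430)),((207,25),(180,140)),((290,42),(258,158))):
    z=131 if a[1]>300 else 76
    P=[plane('top',215+p[0]/6.6-.4,112+p[1]/6.6-.4,z) for p in(a,b)]
    d=P[1]-P[0];print(r(P),np.degrees(np.arctan2(d[1],d[0])),np.linalg.norm(d))
for p in((50,395),(145,412),(140,430),(52,415)): print(r(plane('top',215+p[0]/6.6-.4,112+p[1]/6.6-.4,131)))
E
```

```text
grip (array([587.47573667, 167.71139616, 127.03172916]), np.float64(1.6465269908080817)) [586.6 167.5 131. ] [594.1 165.6 131. ]
cam (array([747.93295817, 130.03954285,  69.53134512]), np.float64(0.32675255471977455)) [745.5 128.8  76. ] [755.9 128.4  76. ]
foot [586.3 166.1   5. ] [586.5 132.1   5. ]
foot [585.3 164.9  10. ] [585.5 131.   10. ]
foot [584.2 163.7  15. ] [584.4 130.   15. ]
[[594.1 187.3 131. ]
 [587.2 147.8 131. ]] -99.95691015375665 40.15277682290362
[[585.7 186.  131. ]
 [579.6 149.5 131. ]] -99.45879825285337 37.075346838832466
[[776.2 142.   76. ]
 [722.9 151.6  76. ]] 169.76028460774248 54.116361868086436
[[768.3 104.7  76. ]
 [714.8 116.8  76. ]] 167.29449868700695 54.88685553887873
[594.1 187.3 131. ]
[587.2 147.8 131. ]
[579.6 149.5 131. ]
[585.7 186.  131. ]
```

```bash
cat > to.py <<'E'
# usage: to.py x,y,z,yawdeg ...  -> tool-frame shifts from the present pose (yaw = direction of jaw axis, mod 180)
import sys
from h import *
from station import ctrl
s=ctrl.sense(); r=R.from_quat(s['eef_rot']); p=s['position']; M=r.as_matrix()
yaw=np.degrees(np.arctan2(M[1,1],M[0,1]))
print('t',round(s['time'],2),'p',np.round(p,1),'yaw',round(yaw,2),'tilt',np.round(M[:2,2],4),'F',np.round(s['wrist_force'],1),'M',np.round(s['moment'],2),'open',round(s['opening'],1),'j',np.round(s['joints'],2))
for a in sys.argv[1:]:
    x=[float(v) for v in a.split(',')]
    d=M.T@(np.array(x[:3])-p)/1000
    t=-(x[3]-yaw); t=(t+90)%180-90
    print(a,np.round(d,4),round(t,2))
E
python3 to.py 272,441,240,0 400,300,240,0 425,100,240,0 448,-110,240,0
```

```text
t 0.1 p [145.2 581.6 240.9] yaw 75.97 tilt [-0.0005 -0.0015] F [ 0.9  0.3 -0.5] M [0.06 0.04 0.  ] open 87.8 j [ 1.21  0.36  1.51 -0.    1.27 -0.12]
272,441,240,0 [-0.157  -0.1057  0.0011] 75.97
400,300,240,0 [-0.3154 -0.2114  0.0012] 75.97
425,100,240,0 [-0.3881 -0.3994  0.0015] 75.97
448,-110,240,0 [-0.4614 -0.5976  0.0018] 75.97
```

```bash
python3 -m pendant '[[[-0.039,-0.026,0,6],[-0.079,-0.053,0,12],[-0.118,-0.079,0,18],[-0.157,-0.106,0,25],[-0.197,-0.132,0,31],[-0.236,-0.158,0,37],[-0.276,-0.185,0,44],[-0.315,-0.211,0,50],[-0.333,-0.257,0,57],[-0.350,-0.302,0,64],[-0.367,-0.346,0,70],[-0.385,-0.390,0,76]]]' 0.06; python3 to.py 435,0,200,0 448.3,-110,120,0
```

```text
time: 1.3
position: [423.8, 108.0, 241.3]
eef_rot: [0.709, 0.705, -0.001, 0.0]
wrist_force: [0.6, 0.6, 1.1]
opening: 60.1
t 1.3 p [423.8 108.  241.3] yaw -0.26 tilt [-0.001  -0.0016] F [0.6 0.6 1.1] M [-0.07  0.06  0.05] open 60.1 j [ 0.09  0.12  1.84 -0.    1.18  0.1 ]
435,0,200,0 [-0.1079  0.0118  0.0414] -0.26
448.3,-110,120,0 [-0.2177  0.0256  0.1216] -0.26
```

```bash
python3 -m pendant '[[[-0.044,0.005,0,0],[-0.088,0.010,0.02,0],[-0.130,0.015,0.05,0],[-0.174,0.020,0.08,0],[-0.218,0.0255,0.12,0],[-0.218,0.0255,0.14,0],[-0.218,0.0255,0.14,0]]]' 0.045; python3 to.py 448.3,-109.8,61,0
python3 - <<'E'
from station import ctrl
import cv2
f=ctrl.grab_frame('scene')['image'];cv2.imwrite('pics/s2.png',cv2.resize(f[150:260,270:410],None,fx=5,fy=5,interpolation=cv2.INTER_CUBIC))
E
```

```text
time: 2.0
position: [445.8, -111.0, 98.6]
eef_rot: [0.71, 0.704, -0.002, -0.003]
wrist_force: [0.3, 0.8, 1.8]
opening: 45.2
t 2.0 p [ 445.8 -111.    98.6] yaw -0.44 tilt [-0.0072  0.0008] F [0.3 0.8 1.8] M [-0.04  0.1   0.01] open 45.2 j [-0.39  0.36  1.96 -0.    0.83 -0.38]
448.3,-109.8,61,0 [0.0012 0.0028 0.0375] -0.44
```

View pics/s2.png

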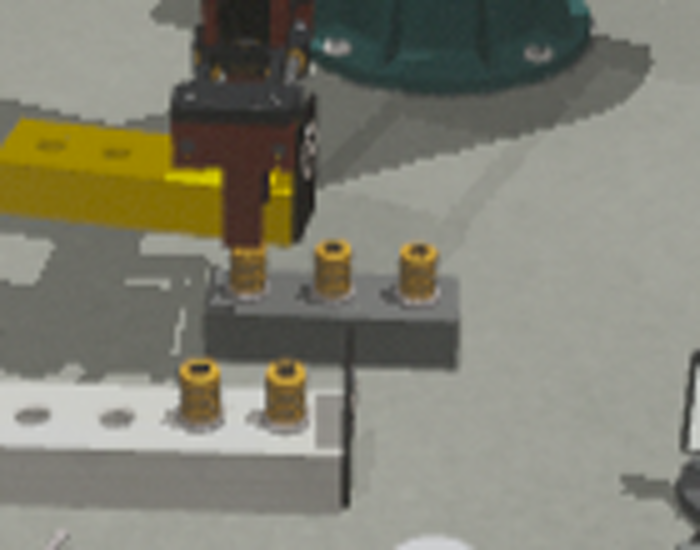

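The picture shows the finger (zoomed ≈ 243,240) directly above the left spare (≈ 248,265). It lines up, so I'm descending.

```bash
python3 -m pendant '[[[0.001,0.002,0.010,0],[0.001,0.0025,0.025,0],[0.001,0.0025,0.037,0],[0.001,0.0025,0.037,0],[0.001,0.0025,0.037,0]]]' 0.04; python3 to.py 448.3,-109.8,61,0
```

```text
time: 2.55
position: [449.1, -108.4, 64.0]
eef_rot: [0.709, 0.705, -0.002, -0.002]
wrist_force: [0.1, -0.7, -0.4]
opening: 40.2
t 2.55 p [ 449.1 -108.4   64. ] yaw -0.3 tilt [-0.0048  0.0003] F [ 0.1 -0.7 -0.4] M [-0.01  0.09  0.01] open 40.2 j [-0.39  0.42  1.98 -0.    0.74 -0.38]
448.3,-109.8,61,0 [-0.0014 -0.0008  0.003 ] -0.3
```

```bash
python3 -m pendant '[[[-0.0015,-0.0005,0.003,0],[-0.0015,-0.0005,0.003,0],[-0.0015,-0.0005,0.003,0]]]';python3 to.py 448.3,-109.8,61,0;  python3 -m pendant '[[[0,0,0,0],[0,0,0,0],[0,0,0,0],[0,0,0,0],[0,0,0,0],[0,0,0,0]]]' 0.015 8; python3 to.py 448.3,-109.8,61,0
```

```text
time: 2.85
position: [448.9, -109.9, 61.4]
eef_rot: [0.709, 0.705, -0.001, -0.001]
wrist_force: [-0.4, 1.3, -1.7]
opening: 40.0
t 2.85 p [ 448.9 -109.9   61.4] yaw -0.3 tilt [-0.004  0.   ] F [-0.4  1.3 -1.7] M [-0.08  0.12  0.02] open 40.0 j [-0.39  0.43  1.99 -0.    0.73 -0.38]
448.3,-109.8,61,0 [ 0.0001 -0.0006  0.0004] -0.3
time: 3.45
position: [449.1, -110.0, 61.5]
eef_rot: [0.709, 0.705, -0.001, -0.001]
wrist_force: [0.1, 0.2, 2.2]
opening: 22.0
t 3.45 p [ 449.1 -110.    61.5] yaw -0.29 tilt [-0.0038 -0.0002] F [0.1 0.2 2.2] M [-0.06  0.06 -0.01] open 22.0 j [-0.39  0.43  1.99 -0.    0.73 -0.38]
448.3,-109.8,61,0 [ 0.0002 -0.0008  0.0005] -0.29
```

```bash
python3 -m pendant '[[[0,0,0,0],[0,0,0,0],[0,0,-0.01,0],[0,0,-0.025,0],[0,0,-0.04,0],[0,0,-0.055,0],[0,0,-0.055,0]]]' 0.015 30; python3 to.py 589.6,-216.3,115,0 589.6,-216.3,95,0
python3 - <<'E'
from station import ctrl
import cv2
f=ctrl.grab_frame('scene')['image'];cv2.imwrite('pics/s3.png',cv2.resize(f[140:250,270:410],None,fx=5,fy=5,interpolation=cv2.INTER_CUBIC));cv2.imwrite('pics/s3f.png',f)
E
```

```text
time: 4.15
position: [450.3, -110.4, 118.3]
eef_rot: [0.709, 0.705, -0.001, 0.0]
wrist_force: [0.1, -0.1, -1.4]
opening: 21.5
t 4.15 p [ 450.3 -110.4  118.3] yaw -0.29 tilt [-0.0008 -0.0014] F [ 0.1 -0.1 -1.4] M [-0.07  0.03 -0.04] open 21.5 j [-0.39  0.33  1.94 -0.    0.88 -0.38]
589.6,-216.3,115,0 [-0.1052  0.1399  0.0034] -0.29
589.6,-216.3,95,0 [-0.1052  0.1399  0.0234] -0.29
```

View pics/s3.png

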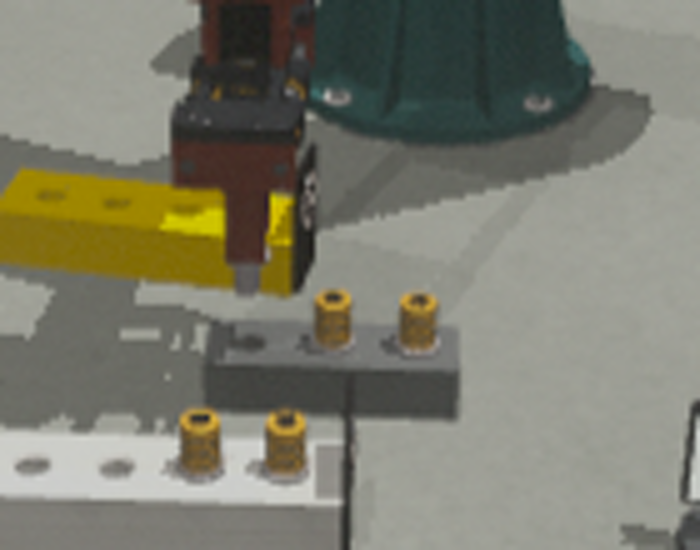

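```bash
python3 -m pendant '[[[-0.026,0.035,0,0],[-0.052,0.070,0,0],[-0.078,0.105,0,0],[-0.105,0.140,0.003,0],[-0.105,0.140,0.013,0],[-0.105,0.140,0.018,0],[-0.105,0.140,0.018,0],[-0.105,0.140,0.018,0]]]'; python3 to.py 589.6,-216.3,92,0
python3 - <<'E'
from station import ctrl
import cv2
f=ctrl.grab_frame('scene')['image'];cv2.imwrite('pics/s4.png',cv2.resize(f[150:260,240:380],None,fx=5,fy=5,interpolation=cv2.INTER_CUBIC))
E
```

```text
time: 5.0
position: [587.5, -214.7, 98.6]
eef_rot: [0.709, 0.705, -0.001, -0.002]
wrist_force: [-0.7, 0.2, -0.9]
opening: 20.9
t 5.0 p [ 587.5 -214.7   98.6] yaw -0.27 tilt [-0.0044  0.0004] F [-0.7  0.2 -0.9] M [-0.06  0.08  0.04] open 20.9 j [-0.46  0.55  1.59 -0.    1.01 -0.45]
589.6,-216.3,92,0 [-0.0016  0.0022  0.0066] -0.27
```

View pics/s4.png

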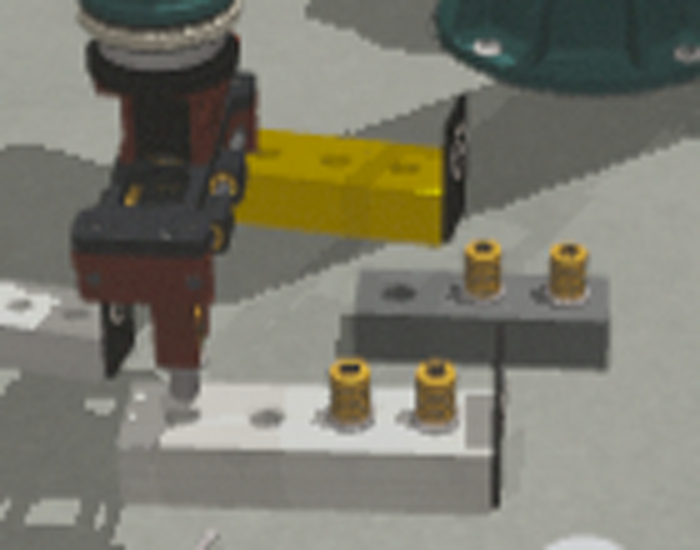

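```bash
python3 -m pendant '[[[-0.0015,0.002,0.003,0],[-0.0015,0.002,0.007,0],[-0.0015,0.002,0.007,0],[-0.0015,0.002,0.007,0]]]'; python3 to.py 589.6,-216.3,80,0
```

```text
time: 5.45
position: [589.8, -216.3, 92.1]
eef_rot: [0.709, 0.705, -0.001, -0.001]
wrist_force: [-0.3, 0.7, -1.1]
opening: 21.7
t 5.45 p [ 589.8 -216.3   92.1] yaw -0.26 tilt [-0.0034 -0.0001] F [-0.3  0.7 -1.1] M [-0.07  0.06  0.04] open 21.7 j [-0.46  0.56  1.59 -0.    1.   -0.45]
589.6,-216.3,80,0 [ 0.     -0.0002  0.0121] -0.26
```

```bash
python3 -m pendant '[[[0,0,0.002,0],[0,0,0.004,0],[0,0,0.006,0],[0,0,0.008,0],[0,0,0.010,0],[0,0,0.012,0],[0,0,0.012,0]]]'; python3 to.py 589.6,-216.3,66,0
```

```text
time: 6.15
position: [589.9, -216.4, 79.8]
eef_rot: [0.709, 0.705, -0.001, -0.001]
wrist_force: [-0.1, -0.6, -2.4]
opening: 21.3
t 6.15 p [ 589.9 -216.4   79.8] yaw -0.27 tilt [-0.0034 -0.0002] F [-0.1 -0.6 -2.4] M [-0.09 -0.02 -0.05] open 21.3 j [-0.46  0.57  1.6  -0.    0.97 -0.45]
589.6,-216.3,66,0 [ 0.0001 -0.0002  0.0138] -0.27
```

```bash
python3 -m pendant '[[[0,0,0.003,0],[0,0,0.006,0],[0,0,0.009,0],[0,0,0.012,0],[0,0,0.014,0],[0,0,0.0145,0],[0,0,0.0145,0]]]'; python3 to.py 589.6,-216.3,66,0
python3 - <<'E'
from station import ctrl
import cv2
f=ctrl.grab_frame('scene')['image'];cv2.imwrite('pics/s5.png',cv2.resize(f[150:260,240:380],None,fx=5,fy=5,interpolation=cv2.INTER_CUBIC))
E
```

```text
time: 6.85
position: [589.9, -216.4, 66.5]
eef_rot: [0.709, 0.706, -0.001, -0.001]
wrist_force: [-2.1, 0.9, 9.7]
opening: 21.3
t 6.85 p [ 589.9 -216.4   66.5] yaw -0.26 tilt [-0.003  -0.0004] F [-2.1  0.9  9.7] M [ 0.07  0.5  -0.02] open 21.3 j [-0.46  0.59  1.61 -0.    0.95 -0.45]
589.6,-216.3,66,0 [ 0.0001 -0.0003  0.0005] -0.26
```

View pics/s5.png

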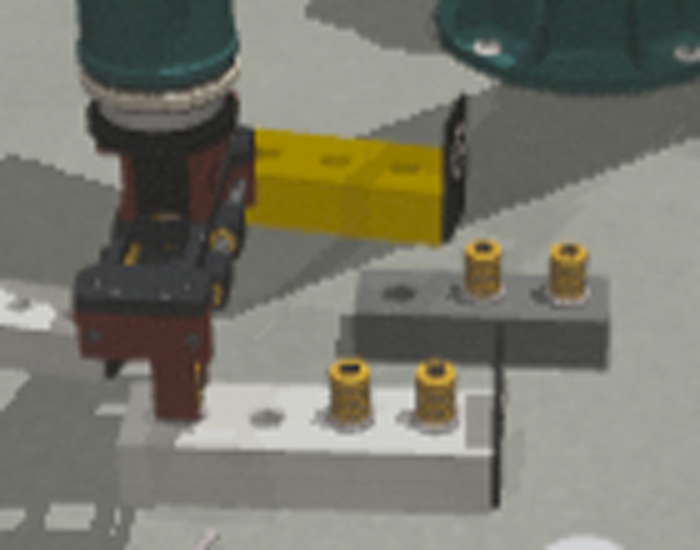

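Contact came at z = 66.5, which puts the foot at 18.0 mm, so it's seated. I'm releasing and lifting.

```bash
python3 -m pendant '[[[0,0,0,0],[0,0,0,0],[0,0,0,0],[0,0,0,0],[0,0,-0.02,0],[0,0,-0.05,0],[0,0,-0.07,0],[0,0,-0.07,0]]]' 0.045 8; python3 to.py 448.6,-60,110,0
python3 - <<'E'
from station import ctrl
import cv2
f=ctrl.grab_frame('scene')['image'];cv2.imwrite('pics/s6.png',cv2.resize(f[150:260,240:380],None,fx=5,fy=5,interpolation=cv2.INTER_CUBIC))
E
```

```text
time: 7.7
position: [592.1, -217.4, 139.4]
eef_rot: [0.709, 0.706, -0.0, 0.002]
wrist_force: [1.5, -0.5, 0.2]
opening: 45.1
t 7.7 p [ 592.1 -217.4  139.4] yaw -0.26 tilt [ 0.002  -0.0029] F [ 1.5 -0.5  0.2] M [-0.03  0.11 -0.01] open 45.1 j [-0.46  0.5   1.55 -0.    1.09 -0.45]
448.6,-60,110,0 [ 0.1568 -0.1443  0.0286] -0.26
```

View pics/s6.png

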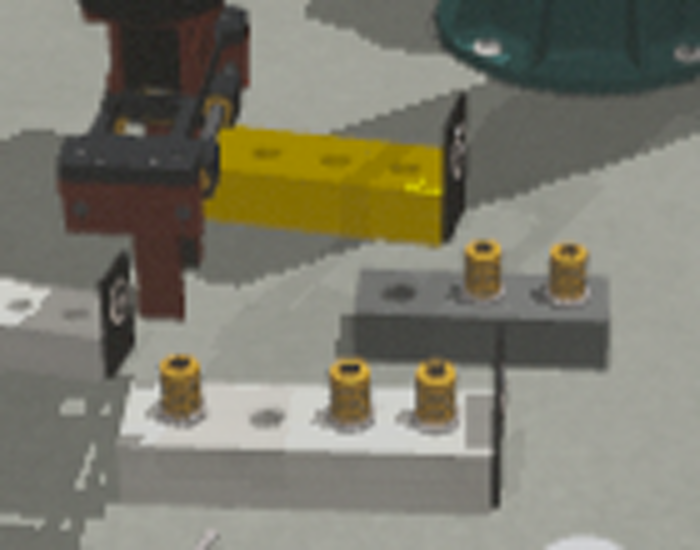

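Plug 1 is seated at (180,385), level with the fitted ones. Next is the middle spare.

```bash
python3 -m pendant '[[[0.031,-0.029,0,0],[0.063,-0.058,0,0],[0.094,-0.087,0,0],[0.126,-0.116,0.01,0],[0.157,-0.144,0.029,0],[0.157,-0.144,0.035,0],[0.157,-0.144,0.035,0],[0.157,-0.144,0.035,0]]]'; python3 to.py 448.6,-60,61,0
```

```text
time: 8.55
position: [448.7, -59.8, 102.1]
eef_rot: [0.709, 0.705, -0.001, 0.001]
wrist_force: [0.2, 0.2, -0.2]
opening: 45.0
t 8.55 p [448.7 -59.8 102.1] yaw -0.26 tilt [ 0.    -0.002] F [ 0.2  0.2 -0.2] M [-0.08 -0.    0.02] open 45.0 j [-0.28  0.34  1.98 -0.    0.82 -0.28]
448.6,-60,61,0 [-0.0001 -0.0001  0.0411] -0.26
```

```bash
python3 -m pendant '[[[0,0,0.015,0],[0,0,0.030,0],[0,0,0.041,0],[0,0,0.041,0],[0,0,0.041,0],[0,0,0.041,0]]]'; python3 to.py 448.6,-60,61,0;  python3 -m pendant '[[[0,0,0,0],[0,0,0,0],[0,0,0,0],[0,0,0,0],[0,0,0,0],[0,0,0,0]]]' 0.015 8; python3 to.py 448.6,-60,61,0
```

```text
time: 9.15
position: [449.4, -60.2, 61.6]
eef_rot: [0.709, 0.705, -0.0, 0.001]
wrist_force: [-0.8, 0.0, 0.2]
opening: 45.2
t 9.15 p [449.4 -60.2  61.6] yaw -0.28 tilt [ 0.001  -0.0023] F [-0.8  0.   0.2] M [-0.05  0.1  -0.01] open 45.2 j [-0.28  0.42  2.01 -0.    0.71 -0.28]
448.6,-60,61,0 [ 0.0002 -0.0008  0.0006] -0.28
time: 9.75
position: [449.5, -60.3, 61.8]
eef_rot: [0.709, 0.705, -0.0, 0.001]
wrist_force: [0.0, -0.4, 5.1]
opening: 21.6
t 9.75 p [449.5 -60.3  61.8] yaw -0.27 tilt [ 0.0014 -0.0024] F [ 0.  -0.4  5.1] M [-0.06  0.22  0.04] open 21.6 j [-0.28  0.42  2.01 -0.    0.71 -0.28]
448.6,-60,61,0 [ 0.0003 -0.0009  0.0008] -0.27
```

```bash
python3 -m pendant '[[[0,0,0,0],[0,0,0,0],[0,0,-0.01,0],[0,0,-0.025,0],[0,0,-0.04,0],[0,0,-0.055,0],[0,0,-0.055,0]]]' 0.015 30; python3 to.py 588.6,-170.3,115,0 589.6,-170.3,95,0
```

```text
time: 10.45
position: [450.7, -60.4, 118.6]
eef_rot: [0.709, 0.705, 0.0, 0.003]
wrist_force: [0.7, -0.3, -1.6]
opening: 21.8
t 10.45 p [450.7 -60.4 118.6] yaw -0.27 tilt [ 0.0047 -0.0034] F [ 0.7 -0.3 -1.6] M [-0.03  0.08  0.03] open 21.8 j [-0.28  0.32  1.96 -0.    0.86 -0.28]
588.6,-170.3,115,0 [-0.1092  0.1384  0.0046] -0.27
589.6,-170.3,95,0 [-0.1091  0.1393  0.0246] -0.27
```

```bash
python3 -m pendant '[[[-0.027,0.035,-0.01,0],[-0.054,0.070,-0.01,0],[-0.082,0.105,-0.01,0],[-0.109,0.1385,-0.005,0],[-0.109,0.1385,0.010,0],[-0.109,0.1385,0.020,0],[-0.109,0.1385,0.024,0],[-0.109,0.1385,0.024,0],[-0.109,0.1385,0.024,0]]]'; python3 to.py 588.6,-170.3,92,0
python3 - <<'E'
from station import ctrl
import cv2
f=ctrl.grab_frame('scene')['image'];cv2.imwrite('pics/s7.png',cv2.resize(f[150:260,240:380],None,fx=5,fy=5,interpolation=cv2.INTER_CUBIC))
E
```

```text
time: 11.35
position: [588.2, -169.5, 95.8]
eef_rot: [0.709, 0.706, 0.0, 0.003]
wrist_force: [-1.3, 0.0, -1.2]
opening: 21.3
t 11.35 p [ 588.2 -169.5   95.8] yaw -0.24 tilt [ 0.0043 -0.0031] F [-1.3  0.  -1.2] M [-0.05  0.08  0.01] open 21.3 j [-0.39  0.53  1.63 -0.    0.97 -0.39]
588.6,-170.3,92,0 [-0.0008  0.0004  0.0038] -0.24
```

View pics/s7.png

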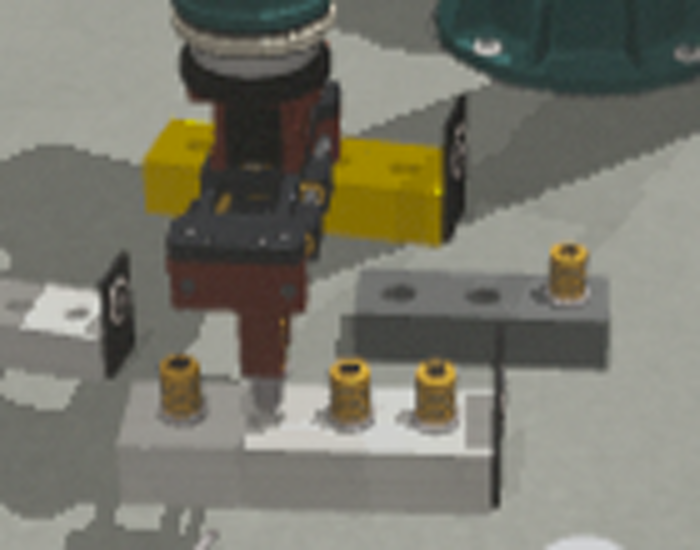

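The shank (265,395) is above the socket (265,415). I'll make a small correction, then insert.

```bash
python3 -m pendant '[[[-0.0005,0.0005,0.004,0],[-0.0005,0.0005,0.007,0],[-0.0005,0.0005,0.009,0],[-0.0005,0.0005,0.011,0],[-0.0005,0.0005,0.013,0],[-0.0005,0.0005,0.015,0],[-0.0005,0.0005,0.016,0],[-0.0005,0.0005,0.016,0]]]'; python3 to.py 588.8,-170.3,66,0
```

```text
time: 12.2
position: [589.0, -170.2, 79.9]
eef_rot: [0.709, 0.706, 0.0, 0.003]
wrist_force: [0.5, 1.1, -0.6]
opening: 21.5
t 12.2 p [ 589.  -170.2   79.9] yaw -0.24 tilt [ 0.0047 -0.0033] F [ 0.5  1.1 -0.6] M [-0.01  0.03  0.  ] open 21.5 j [-0.39  0.55  1.64 -0.    0.94 -0.39]
588.8,-170.3,66,0 [-0.0001 -0.0003  0.0139] -0.24
```

```bash
python3 -m pendant '[[[0,0,0.003,0],[0,0,0.006,0],[0,0,0.009,0],[0,0,0.012,0],[0,0,0.0135,0],[0,0,0.014,0],[0,0,0.014,0]]]'; python3 to.py 588.8,-170.3,66,0
```

```text
time: 12.9
position: [589.0, -170.2, 66.9]
eef_rot: [0.709, 0.706, 0.0, 0.003]
wrist_force: [-2.6, 0.7, 8.9]
opening: 21.1
t 12.9 p [ 589.  -170.2   66.9] yaw -0.24 tilt [ 0.0047 -0.0034] F [-2.6  0.7  8.9] M [0.12 0.65 0.02] open 21.1 j [-0.39  0.57  1.65 -0.    0.92 -0.39]
588.8,-170.3,66,0 [-0.0001 -0.0002  0.0009] -0.24
```

```bash
python3 -m pendant '[[[0,0,0,0],[0,0,0,0],[0,0,0,0],[0,0,0,0],[0,0,-0.02,0],[0,0,-0.05,0],[0,0,-0.08,0],[0.04,-0.02,-0.11,0],[0.08,-0.04,-0.11,0],[0.12,-0.08,-0.11,0],[0.16,-0.12,-0.11,0]]]' 0.045 8; python3 to.py 586.3,166.5,190,-12.8
python3 - <<'E'
from station import ctrl
import cv2
for n in('scene','top'):
    f=ctrl.grab_frame(n)['image'];cv2.imwrite(f'pics/{n}8.png',f)
    cv2.imwrite(f'pics/z{n}8.png',cv2.resize(f[190:260,250:390] if n=='scene' else f[150:250,260:400],None,fx=5,fy=5,interpolation=cv2.INTER_CUBIC))
E
```

```text
time: 14.0
position: [477.5, -17.5, 176.0]
eef_rot: [0.709, 0.706, 0.001, 0.003]
wrist_force: [-0.3, 1.2, 0.5]
opening: 44.6
t 14.0 p [477.5 -17.5 176. ] yaw -0.25 tilt [ 0.0056 -0.0033] F [-0.3  1.2  0.5] M [-0.    0.01  0.03] open 44.6 j [-0.18  0.26  1.85 -0.    1.03 -0.17]
586.3,166.5,190,-12.8 [ 0.1844  0.1081 -0.014 ] 12.55
```

View pics/zscene8.png

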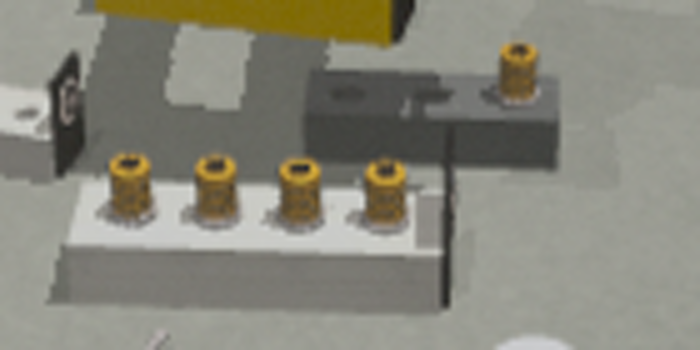

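View pics/top8.png

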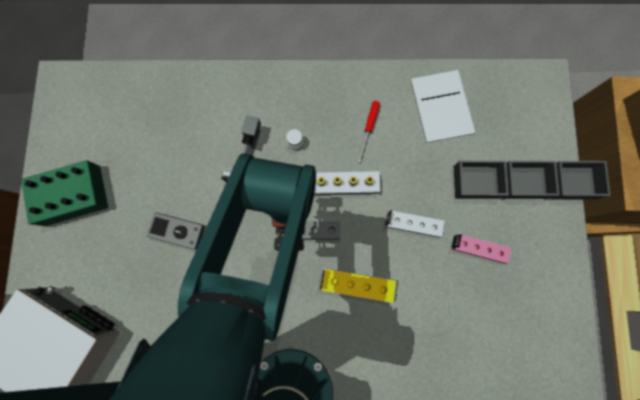

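All four plugs sit level in the carrier (130–385, ~185), with one spare left in the holder at (518,70). Moving to the mirror.

```bash
python3 -m pendant '[[[0.037,0.022,-0.014,4],[0.074,0.043,-0.014,8],[0.111,0.065,-0.014,12.5],[0.148,0.086,-0.014,12.5],[0.184,0.108,-0.014,12.5],[0.184,0.108,-0.014,12.5],[0.184,0.108,-0.014,12.5]]]' 0.05; python3 to.py 586.3,166.5,118,-12.8
python3 - <<'E'
from station import ctrl
import cv2
f=ctrl.grab_frame('scene')['image'];cv2.imwrite('pics/s9.png',cv2.resize(f[140:290,360:480],None,fx=4,fy=4,interpolation=cv2.INTER_CUBIC))
E
```

```text
time: 14.8
position: [580.1, 169.4, 187.9]
eef_rot: [0.78, 0.626, -0.002, -0.0]
wrist_force: [-0.4, -0.6, -0.1]
opening: 50.1
t 14.8 p [580.1 169.4 187.9] yaw -12.48 tilt [-0.003  -0.0016] F [-0.4 -0.6 -0.1] M [-0.04  0.06 -0.01] open 50.1 j [ 0.17  0.42  1.56 -0.    1.17  0.39]
586.3,166.5,118,-12.8 [-0.0013  0.0068  0.0699] 0.32
```

View pics/s9.png

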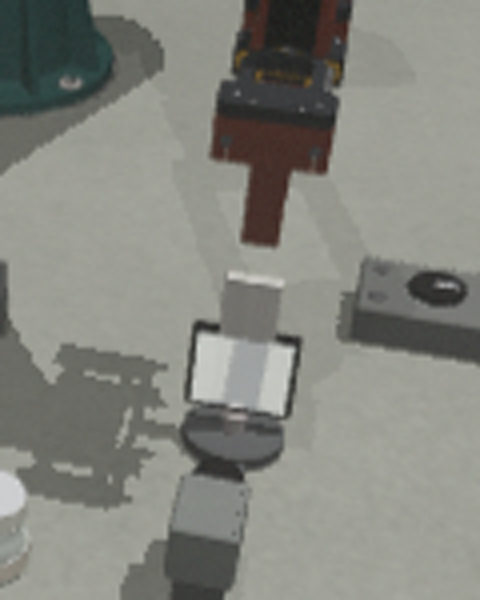

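```bash
python3 -m pendant '[[[-0.001,0.007,0.01,0],[-0.001,0.007,0.02,0],[-0.001,0.007,0.03,0],[-0.001,0.007,0.03,0],[-0.001,0.007,0.03,0]]]'; python3 to.py 586.3,166.5,118,-12.8
```

```text
time: 15.35
position: [585.4, 165.6, 157.2]
eef_rot: [0.78, 0.625, -0.003, -0.001]
wrist_force: [-0.5, -0.7, 0.0]
opening: 50.1
t 15.35 p [585.4 165.6 157.2] yaw -12.57 tilt [-0.0051 -0.002 ] F [-0.5 -0.7  0. ] M [-0.06  0.1  -0.04] open 50.1 j [ 0.16  0.46  1.58 -0.    1.11  0.38]
586.3,166.5,118,-12.8 [0.0012 0.0009 0.0392] 0.23
```

```bash
python3 - <<'E'
from station import ctrl
import cv2
for n,c in(('scene',(160,250,370,480)),('top',(110,200,180,290))):
    f=ctrl.grab_frame(n)['image'];cv2.imwrite(f'pics/{n}10.png',cv2.resize(f[c[0]:c[1],c[2]:c[3]],None,fx=6,fy=6,interpolation=cv2.INTER_CUBIC))
E
```

```text
(no output)
```

View pics/scene10.png

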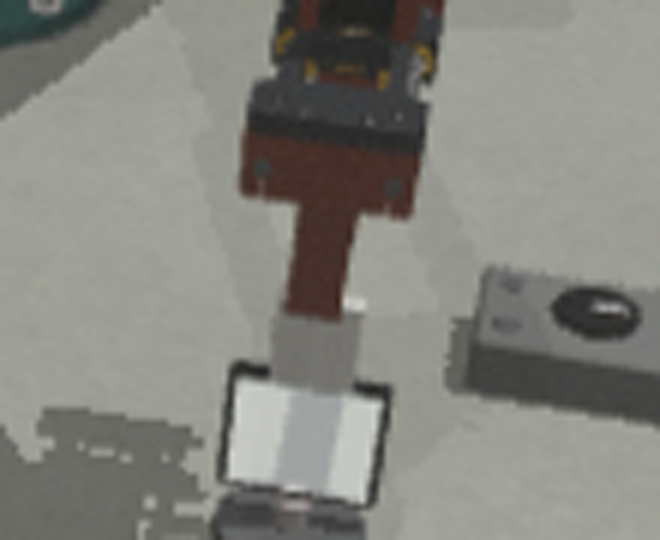

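View pics/top10.png

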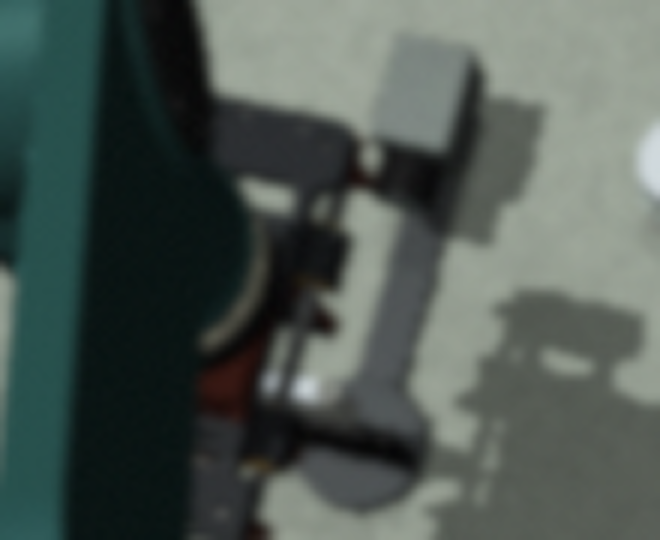

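The front finger (313,300) lines up with the grip (316,340) and stands ahead of it. Descending and closing.

```bash
python3 -m pendant '[[[0.001,0.001,0.01,0],[0.001,0.001,0.02,0],[0.001,0.001,0.03,0],[0.001,0.001,0.039,0],[0.001,0.001,0.039,0],[0.001,0.001,0.039,0]]]'; python3 to.py 586.3,166.5,118,-12.8; python3 -m pendant '[[[0,0,0,0],[0,0,0,0],[0,0,0,0],[0,0,0,0],[0,0,0,0],[0,0,0,0],[0,0,0,0],[0,0,0,0]]]' 0.003 6; python3 to.py 586.3,166.5,118,-12.8 586.3,166.5,118,-51.6
```

```text
time: 16.05
position: [586.9, 166.5, 118.6]
eef_rot: [0.78, 0.626, -0.002, -0.001]
wrist_force: [-0.3, -0.3, 0.0]
opening: 49.8
t 16.05 p [586.9 166.5 118.6] yaw -12.55 tilt [-0.0043 -0.0019] F [-0.3 -0.3  0. ] M [-0.08  0.07  0.  ] open 49.8 j [ 0.16  0.5   1.61 -0.    1.03  0.38]
586.3,166.5,118,-12.8 [-0.0002 -0.0006  0.0006] 0.25
time: 16.85
position: [588.3, 166.4, 118.9]
eef_rot: [0.78, 0.626, -0.001, 0.0]
wrist_force: [5.4, -2.3, -2.6]
opening: 9.4
t 16.85 p [588.3 166.4 118.9] yaw -12.55 tilt [-0.0017 -0.002 ] F [ 5.4 -2.3 -2.6] M [-0.38 -0.87 -0.09] open 9.4 j [ 0.16  0.5   1.61 -0.    1.03  0.38]
586.3,166.5,118,-12.8 [-0.0003 -0.0019  0.0009] 0.25
586.3,166.5,118,-51.6 [-0.0003 -0.0019  0.0009] 39.05
```

```bash
python3 -m pendant '[[[0,0.0015,0,0],[0,0.0015,0,0],[0,0.0015,0,0]]]'; python3 to.py 588,166.5,118,-51.6;python3 -m pendant '[[[0,0.0015,0,0],[0,0.0015,0,0],[0,0.0015,0,0]]]'; python3 to.py 588,166.5,118,-51.6
```

```text
time: 17.15
position: [588.4, 166.3, 118.8]
eef_rot: [0.78, 0.626, -0.002, -0.001]
wrist_force: [-2.8, 1.4, 2.8]
opening: 9.9
t 17.15 p [588.4 166.3 118.8] yaw -12.55 tilt [-0.004  -0.0018] F [-2.8  1.4  2.8] M [ 0.14  0.52 -0.02] open 9.9 j [ 0.16  0.51  1.61 -0.    1.03  0.38]
588,166.5,118,-51.6 [ 0.0001 -0.0005  0.0008] 39.05
time: 17.45
position: [588.5, 166.3, 118.8]
eef_rot: [0.78, 0.626, -0.003, -0.002]
wrist_force: [-4.7, 1.8, 4.7]
opening: 10.3
t 17.45 p [588.5 166.3 118.8] yaw -12.54 tilt [-0.0066 -0.0015] F [-4.7  1.8  4.7] M [ 0.2   0.81 -0.09] open 10.3 j [ 0.16  0.51  1.61 -0.    1.04  0.38]
588,166.5,118,-51.6 [ 0.0001 -0.0005  0.0008] 39.06
```

```bash
python3 -m pendant '[[[0,0,0,0],[0,0,0,0],[0,0,0,4],[0,0,0,8],[0,0,0,13],[0,0,0,18],[0,0,0,23],[0,0,0,28],[0,0,0,33],[0,0,0,37],[0,0,0,39.3],[0,0,0,39.3]]]' 0.003 20; python3 to.py 588.4,166.3,118,-51.8
```

```text
time: 18.65
position: [588.0, 166.6, 118.8]
eef_rot: [0.945, 0.327, -0.004, -0.001]
wrist_force: [-4.4, 1.9, 4.5]
opening: 9.7
t 18.65 p [588.  166.6 118.8] yaw -51.86 tilt [-0.0076 -0.0011] F [-4.4  1.9  4.5] M [0.21 0.39 0.09] open 9.7 j [0.16 0.51 1.61 0.   1.04 1.07]
588.4,166.3,118,-51.8 [0.0002 0.0005 0.0008] -0.06
```

```bash
python3 -m pendant '[[[0,0,0,0],[0,0,0,0],[0,0,0,0],[0,0,0,0]]]'; python3 to.py 588.4,166.3,118,-51.8;  python3 - <<'E'
from station import ctrl
import cv2
for n,c in(('scene',(170,300,340,470)),('top',(110,210,200,320))):
    f=ctrl.grab_frame(n)['image'];cv2.imwrite(f'pics/{n}f.png',f);cv2.imwrite(f'pics/{n}11.png',cv2.resize(f[c[0]:c[1],c[2]:c[3]],None,fx=4.6 if n=='scene' else 6,fy=4.6 if n=='scene' else 6,interpolation=cv2.INTER_CUBIC))
E
```

```text
time: 19.05
position: [587.9, 166.6, 118.8]
eef_rot: [0.945, 0.327, -0.004, -0.001]
wrist_force: [-3.3, 3.2, 4.0]
opening: 9.8
t 19.05 p [587.9 166.6 118.8] yaw -51.84 tilt [-0.0076 -0.001 ] F [-3.3  3.2  4. ] M [0.15 0.29 0.1 ] open 9.8 j [0.16 0.51 1.61 0.   1.04 1.07]
588.4,166.3,118,-51.8 [0.0002 0.0005 0.0008] -0.04
```

View pics/scene11.png

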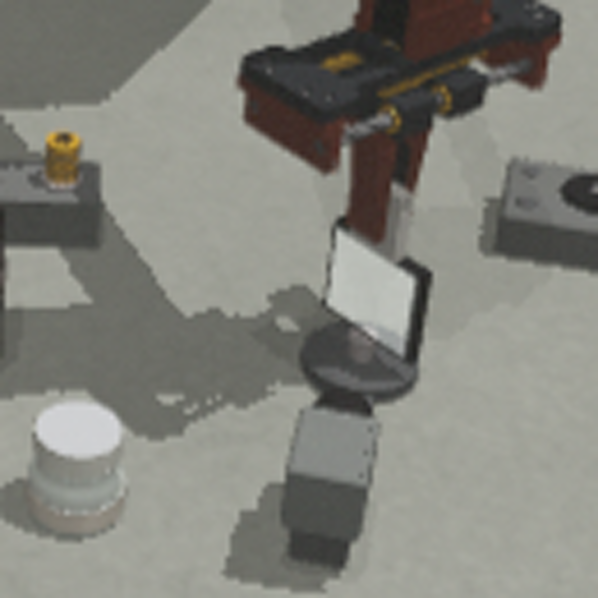

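View pics/top11.png

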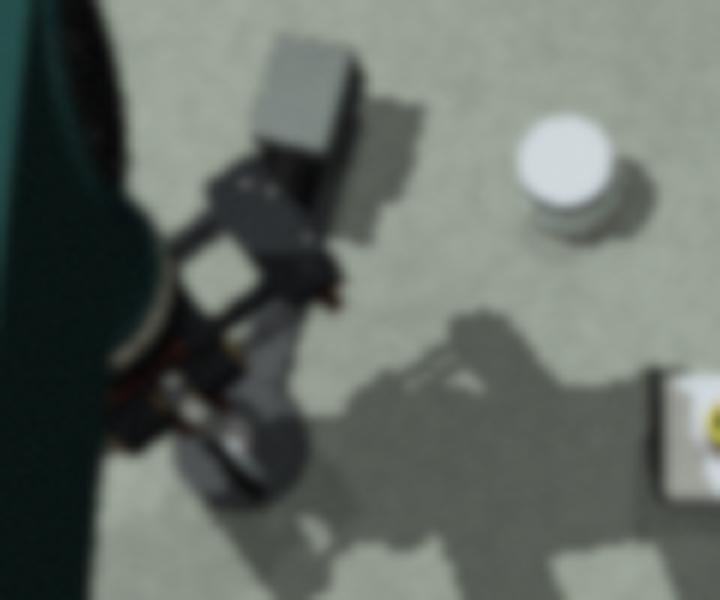

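```bash
python3 - <<'E'
from h import *
def P(x,y,z): return plane('scene',340+x/4.6-.4,170+y/4.6-.4,z)
for a,b,z in(((336,228),(415,275),84),((326,306),(405,355),28),((343,217),(433,263),87)):
    A,B=P(*a,z),P(*b,z);d=B-A;print(np.round(A),np.round(B),round(np.linalg.norm(d)),np.degrees(np.arctan2(d[1],d[0]))-90)
# tab/target location from the first top view: tab top edge and target from the fits
c0=np.array([589.6,-216.3]);c3=np.array([586.3,-78.7]);u=(c3-c0)/np.linalg.norm(c3-c0)
T=(c0+c3)/2+u*102;print('target',T,'carrier yaw',np.degrees(np.arctan2(u[1],u[0]))-90)
L=np.array([747,128.7]);
for ax in([587.2,166.6],[588.2,166.4],[586.3,165]):
  for lens in(L,None):
    ax=np.array(ax);tl=np.degrees(np.arctan2(*(T-ax)[::-1])); ll=np.degrees(np.arctan2(*(L-ax)[::-1])) if lens is not None else -11.5
    n=(tl+ll)/2; v=2*(-51.84)-ll; off=np.linalg.norm(T-ax)*np.sin(np.radians(tl-v)); print(ax,tl,ll,n,'offset mm at yaw -51.84:',off)
E
```

```text
[569. 147.  84.] [613. 186.  84.] 59 -48.51183303726796
[567. 147.  28.] [612. 187.  28.] 60 -47.820446927201594
[561. 151.  87.] [605. 196.  87.] 62 -43.72274693490409
target [585.50448225 -45.52932067] carrier yaw 1.3738360104515266
[587.2 166.6] -90.45794679366732 -13.342398503695057 -51.900172648681185 offset mm at yaw -51.84: -0.44557492835142204
[587.2 166.6] -90.45794679366732 -11.5 -50.97897339683366 offset mm at yaw -51.84: 6.374896222590722
[588.2 166.4] -90.72870267617375 -13.355095240720436 -52.04189895844709 offset mm at yaw -51.84: -1.4937021911117094
[588.2 166.4] -90.72870267617375 -11.5 -51.11435133808688 offset mm at yaw -51.84: 5.368012167546451
[586.3 165. ] -90.2164999738351 -12.72873291750928 -51.47261644567219 offset mm at yaw -51.84: 2.6997954458109286
[586.3 165. ] -90.2164999738351 -11.5 -50.85824998691755 offset mm at yaw -51.84: 7.213382455341354
```

```bash
python3 - <<'E'
from h import *
def quad(fn,box,thr,k=6):
    im=cv2.imread(fn);x0,y0,x1,y1=box
    g=cv2.resize(cv2.cvtColor(im,cv2.COLOR_BGR2GRAY)[y0:y1,x0:x1],None,fx=k,fy=k,interpolation=cv2.INTER_CUBIC)
    q=max(cv2.findContours((g>thr).astype(np.uint8),0,cv2.CHAIN_APPROX_NONE)[0],key=cv2.contourArea)
    q=cv2.convexHull(q); e=0.02
    while True:
        a=cv2.approxPolyDP(q,e*cv2.arcLength(q,True),True)
        if len(a)<=4: break
        e+=.005
    return (a[:,0]+.5)/k-.5+[x0,y0]
for fn,box in(('pics/scene0.png',(404,221,440,248)),('pics/scenef.png',(408,216,434,251))):
  for thr in(150,165,180):
    Q=quad(fn,box,thr); Q=Q[np.argsort(Q[:,0])]; 
    l=Q[:2][np.argsort(Q[:2,1])]; r=Q[2:][np.argsort(Q[2:,1])]
    res=[]
    for i,z in((0,85),(1,27)):
        A,B=plane('scene',*l[i],z),plane('scene',*r[i],z);d=B-A;res+=[round(np.linalg.norm(d[:2]),1),round(np.degrees(np.arctan2(d[1],d[0]))-90,1),np.round((A+B)/2)[:2]]
    print(fn,thr,np.round(np.r_[l,r],1).tolist(),res)
E
```

```text
pics/scene0.png 150 [[409.1, 223.6], [407.8, 239.2], [432.6, 226.4], [430.2, 243.1]] [np.float64(59.5), np.float64(-8.2), array([596., 165.]), np.float64(59.3), np.float64(-12.4), array([587., 168.])]
pics/scene0.png 165 [[410.2, 223.1], [407.8, 238.9], [418.8, 225.1], [415.2, 239.6]] [np.float64(22.3), np.float64(-19.9), array([593., 149.]), np.float64(19.8), np.float64(-4.3), array([580., 149.])]
pics/scene0.png 180 [[410.2, 223.4], [407.9, 238.8], [417.8, 225.1], [414.8, 239.1]] [np.float64(19.6), np.float64(-18.6), array([594., 148.]), np.float64(18.1), np.float64(-0.4), array([579., 148.])]
pics/scenef.png 150 [[412.9, 219.8], [410.9, 235.8], [429.4, 230.2], [426.8, 246.1]] [np.float64(58.4), np.float64(-50.7), array([596., 165.]), np.float64(57.1), np.float64(-49.6), array([586., 167.])]
pics/scenef.png 165 [[413.1, 219.9], [411.1, 235.6], [429.1, 230.1], [426.8, 243.2]] [np.float64(56.6), np.float64(-50.7), array([596., 165.]), np.float64(49.6), np.float64(-39.9), array([579., 168.])]
pics/scenef.png 180 [[413.1, 220.1], [411.2, 235.6], [428.9, 230.1], [426.8, 242.4]] [np.float64(55.8), np.float64(-50.5), array([596., 165.]), np.float64(47.3), np.float64(-36.5), array([577., 169.])]
```

```bash
python3 -m pendant '[[[0,0,0,-0.4],[0,0,0,-0.4],[0,0,0,-0.4],[0,0,0,-0.4],[0,0,0,-0.4],[0,0,0,-0.4],[0,0,0,-0.4],[0,0,0,-0.4]]]'; python3 to.py 588,166.5,116,-51.4
python3 - <<'E'
from station import ctrl
import cv2
for n in('scene','top'):
    f=ctrl.grab_frame(n)['image'];cv2.imwrite(f'pics/{n}12.png',f)
print(abs(ctrl.sense()['joint_vel']).max())
E
```

```text
time: 19.95
position: [588.0, 166.6, 118.8]
eef_rot: [0.944, 0.33, -0.004, -0.001]
wrist_force: [-4.0, 1.8, 4.1]
opening: 10.3
t 19.95 p [588.  166.6 118.8] yaw -51.46 tilt [-0.0076 -0.001 ] F [-4.   1.8  4.1] M [0.14 0.3  0.03] open 10.3 j [0.16 0.51 1.61 0.   1.04 1.06]
588,166.5,116,-51.4 [-0.      0.0001  0.0028] -0.06
0.000536557364969463
```

View pics/scene12.png

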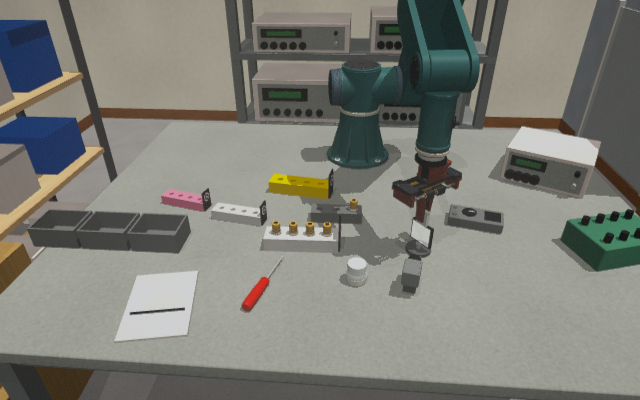

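The four plugs are in the carrier, at (276–327, 228). The mirror at (421,235) is held and turned towards the carrier. The meter, screwdriver and jar are where they were, and the arm is still, so I'm handing in.

```bash
python3 -c "
from station import ctrl
print(ctrl.sign_off())"
```

```text
the job is handed in; nothing more can be done
None
```

I filled the two empty sockets (1 and 2 of 4) with spares from the grey holder. I then gripped the mirror, turned it about 39° towards the carrier and handed in at about 20 s while still holding it. No verdict was reported.

**Plugs:** Each new plug met about 9–10 N of resistance where its collar should seat, with the foot at about 18 mm. In the later pictures all four plugs stand level. The already fitted plugs, meter, screwdriver and jar look unmoved.

**Mirror:** The grip is held with 20 N at 10.3 mm opening, which fits the 10 mm bar. The hold is about 3 mm above the grip's middle, and the arm is still. The mirror faces -51.5° (the jaw direction in world axes).

**Where the checks disagreed:**
- **Camera direction:** estimates of the direction from mirror to camera ranged from about -10° to -13.4°. That moves the estimated sight-line offset at the target between about 0 and 10 mm, inside the 18 mm limit.
- **Mirror angle:** a rough scene-camera fit gave about -50°, and a cruder hand-picked one about -48°. The gripper read -51.8° at that moment. I trusted the gripper, because the bar sits flat in the pads; if the -48° were right, the sight line would miss by more than 18 mm.
- **Mirror position:** the scene camera also placed tall points up to 7 mm off in x compared with the top camera. Closing on the grip put the mirror's axis at x ≈ 588 mm.

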